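Lock the last cover stud of a small computer

TASK

One of the four brass studs that hold the cover of the small computer still stands up. Take the orange key from its stand, set its blade in that stud's slot, press and turn clockwise until the stud drops home into its catch, never loading it with more than 30 N. Then put the key back upright in its stand; touch computer and stud with the key only, and do not move the things lying around.

Things in the scene. Friction and masses are not known exactly. Their poses are not given: they have to be found in the camera images.
- case: Small computer, aluminium cover on a black base, 150 (x) x 170 (y) x 46 mm high, fixed. Origin: centre of its underside, z up. Four brass studs, 28 mm wide, near the cover's corners: three are home (flush, look only); the one at x -48, y +58 mm here stands up 9 mm and is to be locked. It sits in a 32 mm hole in the cover (12 mm thick).
- stud_slot (a point): Centre of the floor of the slot in the standing stud's head; moves and turns with the stud. x axis along the slot, z up. The slot is a pocket 20 mm long, 4.4 mm wide and 5 mm deep, closed at both ends, so the head's top is 5 mm above this point.
- stud_press (a joint): How far the stud is pushed down, m: 0 = standing up (head 9 mm above the cover), 0.008 = fully home (head 1 mm above it). No spring: a rubber ring holds it where it is left, about 5 N moves it. Away from its catch it meets a hidden ledge at 0.003; only in its catch does it go on down to 0.008.
- stud_turn (a joint): Clockwise turn of the stud seen from above, rad; starts at 0 to 0.15. A gate blocks it at 0.3 to 0.45 unless it is pressed onto the ledge. The unseen catch lies somewhere from 0.8 to 1.5 (fits within about 0.08); kept pressed with 6 to 12 N the stud drops the last 5 mm there. A hard stop is right behind it. Turning takes about 0.05 to 0.1 N m.
- key: The loose key, about 90 g, 108 mm long. Origin: centre of the blade's lower edge; z up along the key to the handle, x along the blade. Blade 16 mm wide (x), 2.2 mm thick (y), 12 mm long; then a round shank of 10 mm diameter up to z = 46 mm; then the orange square handle, 26 x 26 mm (faces across x and y), z = 46 to 108 mm.
- key_grip (a point): Centre of the key's orange handle, 77 mm above the blade's lower edge; axes as the key's. The place to grasp, pads on two opposite faces.
- stand: Fixed stand of the key: grey block 60 x 60 mm on a steel foot 85 x 85 x 6 mm; its top is 56 mm above its origin (centre of the underside). In its top a central round upright hole, 22 mm wide, 50 mm deep; the key hangs in it with the handle's underside resting on the top, the blade's edge then 10 mm above the origin. Any yaw of the key will do.
- phone: Loose black phone 147 x 71 x 8 mm lying on the bench, a bystander; origin at the centre of its underside.
- suction_cup: Loose orange suction lifter, 56 mm diameter, 50 mm high, a bystander; origin at the centre of its underside.
- battery: Loose flat black battery 90 x 36 x 5 mm, a bystander; origin at the centre of its underside.
- screw_tray: Loose white tray 80 x 60 x 18 mm, a bystander; origin at the centre of its underside.
There are look-alikes about, which are no part of the job. What is shaped like the case but green is not meant. Leave any blue look-alike of the key alone.

How it is judged:
By the outcome, as a careful person would: the job done as asked, in the order asked, and still so for the second after the job is handed in, with the robot touching nothing.
It also fails if it takes over 69 s, if anything falls off the work surface, if the arm or the gripper's body presses on something with over 40 N, if the wrist force passes 120 N, or if a joint passes its speed limit or range.

ROBOT

A 7-joint arm with a two-finger parallel gripper is mounted at the origin on the work surface. World frame = base frame: x ahead of the robot, y to its left, z up, the work surface at z = 0. Lengths are in m, angles in rad, forces in N, time in s.
With the tool pointing down it reaches from about 0.4 to 0.875 m from the base axis. Payload 19.3 kg.
Tool frame: the origin (TCP) lies on the centre line of the jaws, within the pads' length; the fingertips stand 14 mm ahead of it and the grasp point (between the pads) lies 5 mm behind it; x points along the fingers, y is the direction in which the jaws open and shut, and the axes are right-handed (so a half turn about x gives the same grasp; the last joint's range is limited). The gripper opens to 85 mm and grips with 20 to 120 N. Pads are 22 mm wide; open, the fingers measure 114 mm over their backs; the gripper's body (76 mm by 85 mm) begins 54 mm behind the grasp point. The pads swing forward as they close: fully open they stand 13 mm farther back than shut.
Start: joints at [-1.347, 0.521, -0.036, 1.599, 0.021, 1.021, -0.113], TCP at [0.181, 0.598, 0.245] pointing down, gripper open.
Joint ranges: [-2.91, 2.91], [-0.3, 2.13], [-1.5, 1.42], [0.17, 2.43], [-1.26, 4.41], [0.16, 1.93], [-2.52, 2.52]. Speed limits (rad/s): [1.89, 1.89, 2.39, 2.39, 3.01, 3.01, 3.01].

INTERFACE

Orientations are given as [roll, pitch, yaw] about the fixed x, y, z axes, in that order (R = Rz(yaw) Ry(pitch) Rx(roll)).
In Python, from workcell import monitor, optics, bot gives the robot as it stands.
- The arm moves only by the tool arm_command, never from a script. Its arguments are lists of equal length, an entry for each row: "delta_pos": the shift along the tool's x, y, z as a fraction of full scale, a list of three; "rotation": the turn, a rotation vector about the tool's x, y, z as a fraction of full scale, a list of three. In form: {"delta_pos": [[dx, dy, dz], ...], "rotation": [[wx, wy, wz], ...]}. A call has 1 to 10 rows; each row shifts and turns the pose as measured when the row begins, along the tool's axes as they then stand; what a row does not reach is not made up. Full scale, the value 1, is 30 mm for a shift and 6 degrees for a turn. A row lasts 1/10 s, in which the tool goes at most 50 mm and 8.59 degrees, less where a joint would pass 70% of its speed; a pose out of reach is approached as far as the arm can. A call with a number of a shift or a turn outside -1 to 1 is refused whole. A call with a gripper value outside its range is refused whole. "gripper" is the closure, from -1 (fully open) to 1 (shut), so that 0 is half open, set as the call begins (left out, the last holds). The fingers move at their own pace and stop on an object; "grip_force" is the grip in N (left out, the last holds). Time passes only in rows, so rows that do not move let the fingers close. It gives the time, the measured TCP pose, the force and the opening at its end, in the units of the state.
- monitor.observe(): the state, without advancing time (a new reading comes with each control period).
- optics.grab_frame(name): name is "side" or "top"; returns the picture (420x560x3 uint8, red, green, blue); there is no depth.
- optics.camera_params(name): a dict with "fx", "fy", "cx", "cy" (pixels), "dist_coeffs" ([k1, k2, p1, p2, k3] as OpenCV has them; the pictures are not rectified), "origin" and "rotation" of the camera in the world. Camera axes: x right, y down, z forward; pixel columns grow to the right and rows downward; lengths in m; the calibration is good to about 2 mm. A picture is of the moment at which its call begins. camera_params takes no time and is no camera call.
- bot.job_done(): hands the job in, once; it reports no verdict.
The state is a dict: "clock": time; "qpos": joint angles; "qd": joint speeds; "joint_efforts": joint torques, N m; "position": TCP position; "tool_rot": TCP orientation; "force": force on the tool from outside, world axes, zero at the start; "moment": the same for the moment, N m; "grip_width": finger opening in m.
Only numpy, scipy, OpenCV 4.12 (cv2) and the standard library are available. Lean on these libraries where they do the work, as an engineer would, in place of code of your own. Each camera call takes 0.05 s, during which the arm holds its last target. There are 200 camera calls.

## Working session

There is one attempt and no reset: what is moved stays moved. The work goes in short steps, Python scripts to look and compute and a tool call to move; the robot and the scene stay as the last step left them, time stands still between calls to the robot, and variables do not carry over. Pictures are saved under pics/ and viewed, about 8 in all and at most 12, crops included, and the job is handed in when it is done.

Besides the shell and the picture viewer there is one more tool, called as a command line: name --argument value ..., lists and objects as JSON in quotes. arm_command: Moves the arm, as the interface text tells. Its arguments: {"type":"object","properties":{"delta_pos":{"type":"array","items":{"type":"array","items":{"type":"number"}}},"rotation":{"type":"array","items":{"type":"array","items":{"type":"number"}}},"gripper":{"type":"number"},"grip_force":{"type":"number"}},"required":["delta_pos","rotation"]}

```bash
mkdir -p pics; python3 - <<'E'
from workcell import monitor, optics
import cv2,numpy as np
for n in("top","side"):
    im=optics.grab_frame(n); cv2.imwrite(f"pics/{n}0.png",im[:,:,::-1])
    print(n,optics.camera_params(n))
print(monitor.observe())
E
```

```text
top {'fx': 404.03019977207765, 'fy': 404.03019977207765, 'cx': 282.0760013292669, 'cy': 208.83467018223664, 'dist_coeffs': array([-0.08648889,  0.        ,  0.        ,  0.        ,  0.        ]), 'origin': array([ 0.34603743, -0.03552554,  1.0443297 ]), 'rotation': array([-3.01206861,  0.01772338, -1.57563081])}
side {'fx': 397.3144421089059, 'fy': 397.3144421089059, 'cx': 279.4671795654693, 'cy': 205.01535532878432, 'dist_coeffs': array([-0.00614578,  0.        ,  0.        ,  0.        ,  0.        ]), 'origin': array([ 0.22585536, -0.86606293,  0.64882155]), 'rotation': array([-2.14146963,  0.00220078, -0.28418945])}
{'clock': 0.1, 'qpos': array([-1.34723198,  0.52195071, -0.03629902,  1.59989156,  0.02122297,
        1.02110758, -0.11278452]), 'qd': array([-0.00049627, -0.00124217,  0.00033593, -0.00126793,  0.00034183,
       -0.00204158, -0.00060239]), 'joint_efforts': array([ 5.00098788e-03, -9.28479052e+01,  1.98461138e+00, -3.70529759e+01,
        1.81577989e-02,  5.31186481e-03,  4.06841980e-05]), 'position': array([0.18094913, 0.59796198, 0.2448072 ]), 'tool_rot': array([-1.46757372,  1.56982436, -1.76134727]), 'force': array([ 0.29145338, -0.51197102, -0.53064607]), 'moment': array([ 0.06515986, -0.03747923,  0.02242619]), 'grip_width': 0.0851257511185606}
```

View pics/top0.png

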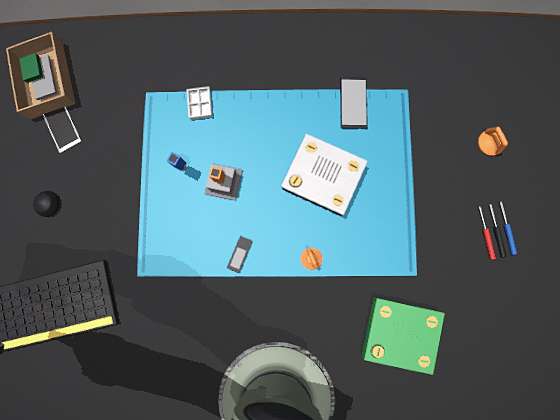

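View pics/side0.png

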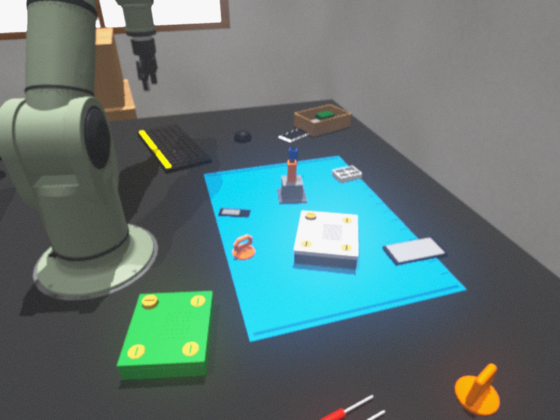

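The top picture shows two cases: white (325,175) and green (405,335). The white one fits "aluminium", and its raised stud is at about (295,181). There are also two keys: orange standing in the grey block at (217,175), and blue at (177,160). The orange one is meant. I'll confirm in an enlarged crop.

```bash
cat > h.py <<'E'
import numpy as np,cv2
from scipy.spatial.transform import Rotation as R
from workcell import monitor, optics
def cam(n):
    p=optics.camera_params(n); K=np.array([[p['fx'],0,p['cx']],[0,p['fy'],p['cy']],[0,0,1.]])
    return K,p['dist_coeffs'],np.array(p['origin']),R.from_euler('xyz',p['rotation']).as_matrix()
def ray(n,uv):
    K,d,o,M=cam(n); q=cv2.undistortPoints(np.array(uv,float).reshape(-1,1,2),K,d).reshape(-1,2)
    return o,np.c_[q,np.ones(len(q))]@M.T
def atz(n,uv,z):
    o,v=ray(n,uv); return o+v*((z-o[2])/v[:,2])[:,None]
def proj(n,P):
    K,d,o,M=cam(n); r=M.T; return cv2.projectPoints(np.array(P,float).reshape(-1,1,3),cv2.Rodrigues(r)[0],-r@o,K,d)[0].reshape(-1,2)
def tri(ut,us):
    o1,a=ray('top',ut);o2,b=ray('side',us);a=a[0];b=b[0]
    s=np.linalg.lstsq(np.c_[a,-b],o2-o1,rcond=None)[0]; p,q=o1+a*s[0],o2+b*s[1]; return (p+q)/2,np.linalg.norm(p-q)
def crop(n,x0,y0,w,h,k,name):
    im=optics.grab_frame(n); c=cv2.resize(im[y0:y0+h,x0:x0+w],None,fx=k,fy=k,interpolation=cv2.INTER_CUBIC); cv2.imwrite(name,c[:,:,::-1])
E
python3 - <<'E'
from h import *
import h
a=optics.grab_frame("top")[125:225,150:380];b=optics.grab_frame("side")[140:270,225:375]
a=cv2.resize(a,None,fx=3.4,fy=3.4,interpolation=2);b=cv2.resize(b,None,fx=2,fy=2,interpolation=2)
cv2.imwrite("pics/c1.png",a[:,:,::-1])
b=cv2.resize(optics.grab_frame("side")[145:275,260:370],None,fx=4.5,fy=4.5,interpolation=2)
cv2.imwrite("pics/c2.png",b[:,:,::-1])
E
```

```text
(no output)
```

View pics/c1.png

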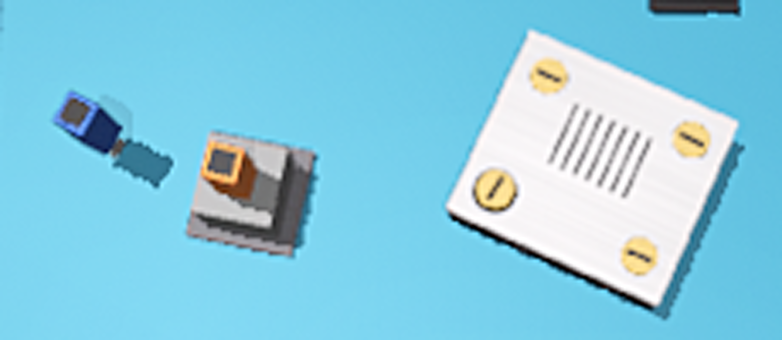

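View pics/c2.png

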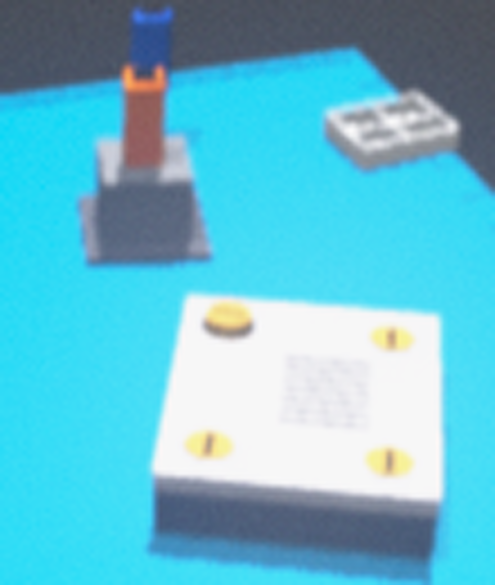

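The crops confirm the targets. The orange key stands in the grey stand, with its handle top at crop (224,162). The only raised stud sits on the white case at crop (494,190), with its slot running about (488,202) to (499,177). The blue key is free-standing. Measuring next.

```bash
python3 - <<'E'
from h import *
k=3.4; off=np.array([150,125])
f=lambda p:(np.array(p,float)+.5)/k-.5+off
im=np.mean([optics.grab_frame("top").astype(float) for _ in range(6)],0).astype(np.uint8)
np.save('top.npy',im)
hsv=cv2.cvtColor(im,cv2.COLOR_RGB2HSV)
# case cover
m=((hsv[...,1]<60)&(hsv[...,2]>150)).astype(np.uint8); m[:, :275]=0;m[:,375:]=0;m[:130]=0;m[220:]=0
m=cv2.morphologyEx(m,cv2.MORPH_CLOSE,np.ones((13,13)))
c=max(cv2.findContours(m,0,2)[0],key=cv2.contourArea)
w=atz('top',c.reshape(-1,2),0.046)[:,:2]
r=cv2.minAreaRect((w*1000).astype(np.float32)); print('case rect',r)
top=atz('top',f([[530,30],[738,122],[658,307],[448,210]]),0.046); print('case corners',top.round(4),top.mean(0))
st=atz('top',f([[549,76],[691,139],[640,256]]),0.047); print('flush studs',st.round(4))
print('standing',atz('top',f([[494,189]]),0.055))
# refine flush/standing via brass mask
b=((hsv[...,0]>12)&(hsv[...,0]<35)&(hsv[...,1]>70)&(hsv[...,2]>120)).astype(np.uint8)
b[:, :280]=0;b[:,370:]=0;b[:130]=0;b[220:]=0
for c in cv2.findContours(b,0,2)[0]:
    if cv2.contourArea(c)>30:
        (x,y),rr=cv2.minEnclosingCircle(c); print('brass',x,y,rr,atz('top',[[x,y]],.047)[0].round(4),atz('top',[[x,y]],.055)[0].round(4))
# slot
g=hsv[...,2].astype(float); x0,y0=295,181
yy,xx=np.mgrid[y0-7:y0+8,x0-7:x0+8]; print(g[y0-7:y0+8,x0-7:x0+8].astype(int))
# key handle & stand
print('key top',atz('top',f([[208,142],[244,146],[240,183],[203,178]]),0.118).round(4))
print('stand top',atz('top',f([[213,131],[286,149],[270,227],[194,213]]),0.056).round(4))
print('key side',atz('side',(np.array([[143,75]])+.5)/4.5-.5+[260,145],0.118))
print('stud side',atz('side',(np.array([[229,313]])+.5)/4.5-.5+[260,145],0.055))
cv2.imwrite('pics/k.png',cv2.resize(np.hstack([im[160:205,200:245],im[158:203,272:317]]),None,fx=8,fy=8,interpolation=2)[:,:,::-1])
E
```

```text
case rect ((565.9631958007812, -124.96318817138672), (172.5790252685547, 152.6718292236328), 64.843994140625)
case corners [[ 0.6703 -0.0795  0.046 ]
 [ 0.5981 -0.2336  0.046 ]
 [ 0.4598 -0.1703  0.046 ]
 [ 0.533  -0.0171  0.046 ]] [ 0.56530464 -0.12510516  0.046     ]
flush studs [[ 0.6341 -0.0931  0.047 ]
 [ 0.5851 -0.1979  0.047 ]
 [ 0.4974 -0.1578  0.047 ]]
standing [[ 0.54666307 -0.05103216  0.055     ]]
brass 337.5 200.0 5.2202534675598145 [ 0.4973 -0.1569  0.047 ] [ 0.4961 -0.1559  0.055 ]
brass 295.1470642089844 180.7941131591797 5.9066619873046875 [ 0.5469 -0.0517  0.047 ] [ 0.5452 -0.0515  0.055 ]
brass 352.8653869628906 165.84616088867188 5.203967571258545 [ 0.5843 -0.1978  0.047 ] [ 0.5824 -0.1965  0.055 ]
brass 311.0 147.0 5.099119663238525 [ 0.6341 -0.0928  0.047 ] [ 0.6318 -0.0924  0.055 ]
[[255 250 249 253 251 229 218 226 230 233 241 249 248 245 245]
 [252 252 248 226 208 226 238 241 245 236 214 226 248 249 247]
 [251 250 230 185 223 249 254 255 243 218 233 229 225 248 250]
 [253 236 159 206 251 253 254 250 203 137 223 252 227 232 253]
 [253 218 183 248 255 252 255 23
[... 269 characters left out ...]
 212  98 208]
 [242 180 146 241 246 170 183 249 255 253 255 240 147 178 247]
 [252 220  89 203 255 253 254 255 255 255 255 212  91 215 255]
 [251 246 195 121 179 205 220 239 236 215 197 115 179 246 253]
 [248 250 243 206 137  72  90 137 133  80 101 191 242 253 250]
 [250 250 250 247 238 216 179 164 173 200 230 249 253 250 248]
 [255 253 251 252 253 248 243 242 244 247 251 252 250 249 248]]
key top [[0.569  0.1481 0.118 ]
 [0.5658 0.1228 0.118 ]
 [0.5397 0.1252 0.118 ]
 [0.5435 0.151  0.118 ]]
stand top [[0.5922 0.1568 0.056 ]
 [0.5779 0.1022 0.056 ]
 [0.5196 0.1133 0.056 ]
 [0.5306 0.1696 0.056 ]]
key side [[0.5584757  0.14991969 0.118     ]]
stud side [[ 0.55075046 -0.04465356  0.055     ]]
```

View pics/k.png

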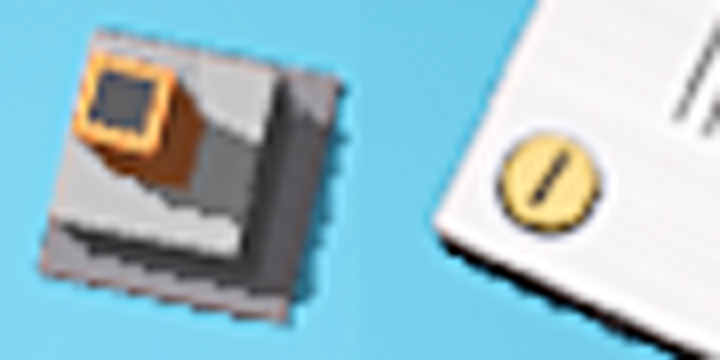

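The two estimates agree: key at about (0.5545, 0.137) with handle yaw about −8°, and stud at about (0.546, −0.0515) with slot yaw about −31°. I'm setting out for the spot above the key.

arm_command --delta_pos '[[0,-0.65,0.96],[0,-0.65,0.96],[0,-0.65,0.96],[0,-0.65,0.96],[0,-0.65,0.96],[0,-0.65,0.96],[0,-0.65,0.96],[0,-0.65,0.96],[0,-0.65,0.96],[0,-0.65,0.96]]' --rotation '[[0,0,0],[0,0,0],[0,0,0],[0,0,0],[0,0,0],[0,0,0],[0,0,0],[0,0,0],[0,0,0],[0,0,0]]' --gripper -0.2 --grip_force 40

```text
clock: 1.55
position: [0.4046, 0.3221, 0.2449]
tool_rot: [1.989, 1.568, 1.703]
force: [0.9, -0.4, 0.6]
grip_width: 0.0515
```

arm_command --delta_pos '[[0.2,-0.64,0.94],[0.2,-0.64,0.94],[0.2,-0.64,0.94],[0.2,-0.64,0.94],[0.2,-0.64,0.94],[0.2,-0.64,0.94],[0.2,-0.64,0.94],[0,0,0],[0,0,0],[0,0,0]]' --rotation '[[0,0,0],[0,0,0],[0,0,0],[0,0,0],[0,0,0],[0,0,0],[0,0,0],[-0.7,0,0],[-0.7,0,0],[0,0,0]]'

```text
clock: 2.55
position: [0.565, 0.1237, 0.2016]
tool_rot: [0.963, 1.566, 0.821]
force: [0.3, -0.5, -0.2]
grip_width: 0.0512
```

```bash
cat >> h.py <<'E'
def need(target,yaw_y=None):
    s=monitor.observe(); M=R.from_euler('xyz',s['tool_rot']).as_matrix()
    d=M.T@(np.array(target)-s['position'])
    up=M.T@np.cross(M[:,0],[0,0,-1])   # rotvec (tool) to level
    a=np.degrees(np.arctan2(M[1,1],M[0,1]))
    print('t',s['clock'],'pos',s['position'].round(4),'F',s['force'].round(1),'w',round(s['grip_width'],4),'q',s['qpos'].round(2))
    print('delta units',(d/.03).round(3),'level rot units',(np.degrees(up)/6).round(3),'tool-y az',a.round(2), 'rot x units', None if yaw_y is None else round(-(yaw_y-a)/6,3))
E
python3 - <<'E'
from h import *
need([.5545,.1365,.083],82)
crop('top',170,120,140,105,5.5,'pics/a1.png')
E
```

```text
t 2.55 pos [0.565  0.1237 0.2016] F [ 0.3 -0.5 -0.2] w 0.0512 q [-0.36  0.5   0.06  1.78 -0.04  0.87  1.15]
delta units [ 3.953  0.359 -0.417] level rot units [-0.     0.024 -0.035] tool-y az 81.89 rot x units -0.018
```

View pics/a1.png

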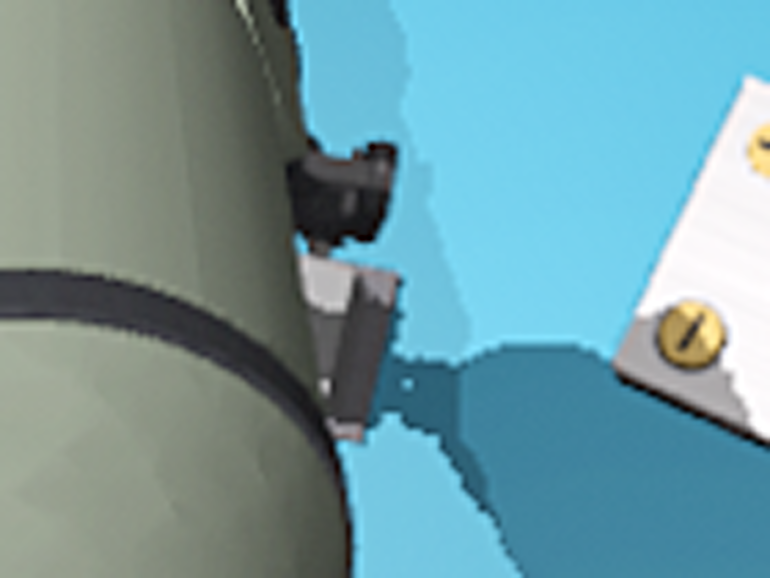

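The arm hides the stand from the top camera, but the stud is clear at crop (691,335) with a slot yaw of about −33°. I'll align, descend partway and check with the side camera.

arm_command --delta_pos '[[0,0.36,-0.42],[0.8,0,0],[0.8,0,0],[0,0,0]]' --rotation '[[0,0.024,-0.035],[0,0,0],[0,0,0],[0,0,0]]'

```text
clock: 3.0
position: [0.5537, 0.1386, 0.1537]
tool_rot: [0.715, 1.568, 0.563]
force: [-0.6, -0.9, 0.9]
grip_width: 0.0513
```

```bash
python3 - <<'E'
from h import *
need([.5545,.1365,.083],82)
print(proj('side',[[.5545,.1365,.118],[.5545,.1365,.056],monitor.observe()['position']]))
crop('side',245,105,100,100,6,'pics/a2.png')
E
```

```text
t 3.0 pos [0.5537 0.1386 0.1537] F [-0.6 -0.9  0.9] w 0.0513 q [-0.38  0.55  0.05  1.83 -0.04  0.76  1.11]
delta units [ 2.356 -0.068  0.031] level rot units [ 0.     0.019 -0.017] tool-y az 81.31 rot x units -0.115
[[291.4904226  163.3970775 ]
 [291.20239882 181.71530089]
 [291.19761845 152.11869484]]
```

View pics/a2.png

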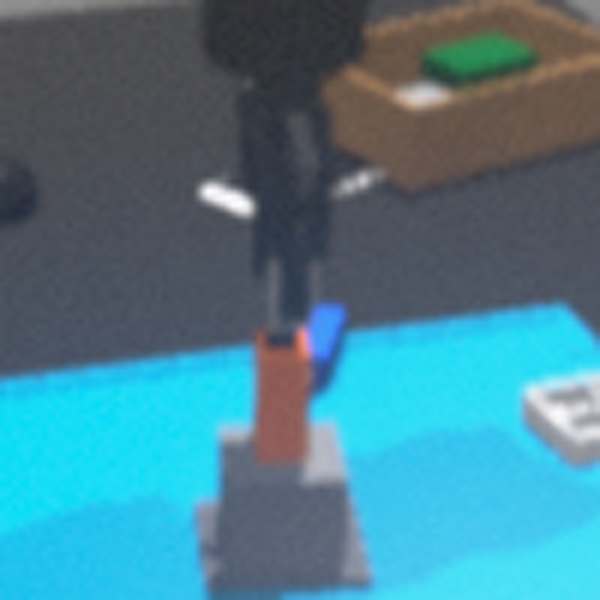

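The side view shows the open fingers directly over the orange handle (top at 282,337 in the crop), with the blue key behind. Descending to grasp.

arm_command --delta_pos '[[0.6,-0.07,0.03],[0.6,0,0],[0.6,0,0],[0.55,0,0],[0,0,0]]' --rotation '[[-0.11,0.02,-0.02],[0,0,0],[0,0,0],[0,0,0],[0,0,0]]'

```text
clock: 3.55
position: [0.5589, 0.1381, 0.0896]
tool_rot: [0.405, 1.561, 0.26]
force: [-0.0, 0.6, 0.3]
grip_width: 0.051
```

arm_command --delta_pos '[[0,0,0],[0,0,0],[0,0,0],[0,0,0],[0,0,0],[0,0,0]]' --rotation '[[0,0,0],[0,0,0],[0,0,0],[0,0,0],[0,0,0],[0,0,0]]' --gripper 1 --grip_force 60

```text
clock: 4.15
position: [0.561, 0.1387, 0.0948]
tool_rot: [0.423, 1.556, 0.276]
force: [0.6, -0.6, -0.3]
grip_width: 0.0255
```

```bash
python3 - <<'E'
from h import *
need([.5545,.1365,.083],82)
E
```

```text
t 4.15 pos [0.561  0.1387 0.0948] F [ 0.6 -0.6 -0.3] w 0.0255 q [-0.37  0.64  0.04  1.86 -0.04  0.63  1.12]
delta units [ 0.389 -0.108 -0.209] level rot units [-0.     0.133 -0.06 ] tool-y az 81.62 rot x units -0.063
```

Grip closed on the handle at 25.5 mm. There is a slow drift on idle rows, so I'll watch it during the lift.

arm_command --delta_pos '[[-0.5,0,0],[-0.6,0,0],[-0.6,0,0],[-0.6,0,0],[-0.4,0,0],[0,0,0]]' --rotation '[[0,0,0],[0,0,0],[0,0,0],[0,0,0],[0,0,0],[0,0,0]]'

```text
clock: 4.75
position: [0.5597, 0.1382, 0.1831]
tool_rot: [0.426, 1.555, 0.279]
force: [0.1, -0.3, -1.2]
grip_width: 0.0249
```

```bash
python3 - <<'E'
from h import *
need([.5545,.1365,.175],82)
crop('side',245,105,100,100,6,'pics/a3.png')
need([.5545,.1365,.175],82)
E
```

```text
t 4.75 pos [0.5597 0.1382 0.1831] F [ 0.1 -0.3 -1.2] w 0.0249 q [-0.38  0.51  0.05  1.81 -0.04  0.81  1.11]
delta units [ 0.269 -0.083 -0.168] level rot units [-0.     0.139 -0.063] tool-y az 81.6 rot x units -0.067
t 4.8 pos [0.5594 0.1381 0.1823] F [ 0.2 -0.2 -1.1] w 0.0254 q [-0.38  0.51  0.05  1.81 -0.04  0.81  1.11]
delta units [ 0.241 -0.079 -0.159] level rot units [-0.     0.132 -0.06 ] tool-y az 81.6 rot x units -0.066
```

View pics/a3.png

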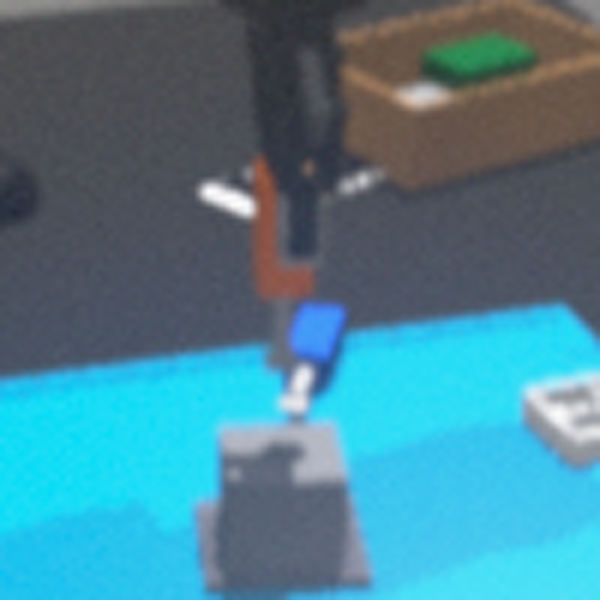

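The key is held and clear of the stand. It sits about 7 mm toward −x from the pads' centre: handle centre at column 284 of the crop, fingers at 301. I'm moving toward the stud, then will look at the blade against the bright mat.

arm_command --delta_pos '[[0,-0.93,0.11],[0,-0.93,0.11],[0,-0.93,0.11],[0,-0.93,0.11],[0,-0.93,0.11],[0,-0.9,0.11],[0,0,0]]' --rotation '[[0,0,0],[0,0,0],[0,0,0],[0,0,0],[0,0,0],[0,0,0],[0,0,0]]'

```text
clock: 5.5
position: [0.5519, -0.0347, 0.1761]
tool_rot: [0.607, 1.563, 0.463]
force: [0.7, 0.6, -0.9]
grip_width: 0.0257
```

```bash
python3 - <<'E'
from h import *
need([.555,-.03,.18],82)
ims=[]
for n in('side','top'):
    s=monitor.observe()['position'];u,v=proj(n,[s-[0,0,.04]])[0].astype(int)
    print(n,u-35,v-35)
    im=np.mean([optics.grab_frame(n).astype(float) for _ in range(3)],0).astype(np.uint8)
    np.save(n+'1.npy',im)
    ims.append(cv2.resize(im[v-35:v+35,u-35:u+35],(400,400),interpolation=2))
cv2.imwrite('pics/a4.png',np.hstack(ims)[:,:,::-1])
E
```

```text
t 5.5 pos [ 0.5519 -0.0347  0.1761] F [ 0.7  0.6 -0.9] w 0.0257 q [-0.09  0.49  0.06  1.87 -0.05  0.78  1.43]
delta units [-0.13   0.169  0.082] level rot units [-0.     0.062 -0.043] tool-y az 81.78 rot x units -0.036
side 275 150
top 251 135
```

View pics/a4.png

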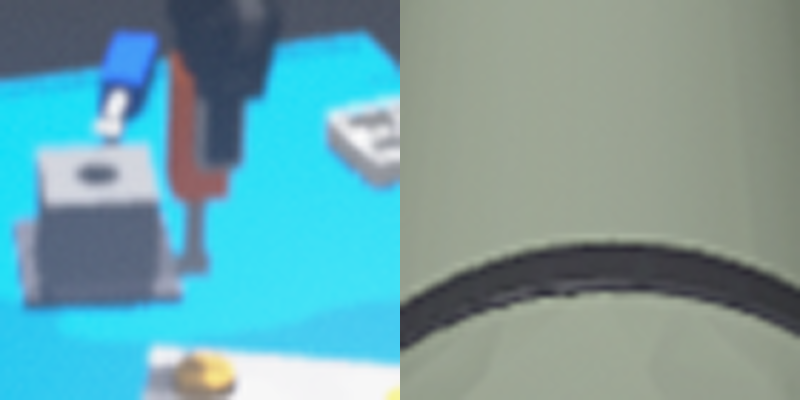

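The blade shows at crop (176–208, 262) and is wider than the shank, so it lies along the −8° direction (key x = tool −z). The stud is at crop (205,372). I'll rotate to slot yaw −32° (tool-y az 58°) and go above the stud.

arm_command --delta_pos '[[0,0,0],[0,0,0],[0,0,0],[0,0,0],[0,0,0]]' --rotation '[[1,0.03,-0.02],[1,0.03,-0.02],[1,0,0],[0.95,0,0],[0,0,0]]'

```text
clock: 6.3
position: [0.5528, -0.0251, 0.1764]
tool_rot: [1.948, 1.567, 1.388]
force: [-0.4, 1.0, -0.3]
grip_width: 0.0252
```

```bash
python3 - <<'E'
from h import *
need([.552,-.0552,.165],58)
E
```

```text
t 6.3 pos [ 0.5528 -0.0251  0.1764] F [-0.4  1.  -0.3] w 0.0252 q [-0.19  0.5   0.17  1.86 -0.12  0.78  1.06]
delta units [ 0.376 -0.866  0.51 ] level rot units [-0.    -0.014 -0.035] tool-y az 57.92 rot x units -0.014
```

arm_command --delta_pos '[[0.1,-0.43,0.25],[0.1,-0.43,0.25],[0,0,0]]' --rotation '[[0,0,0],[0,0,0],[0,0,0]]'

```text
clock: 6.6
position: [0.5519, -0.0551, 0.1698]
tool_rot: [1.916, 1.567, 1.368]
force: [-0.1, 0.2, -0.1]
grip_width: 0.0253
```

```bash
python3 - <<'E'
from h import *
need([.552,-.0552,.165],58)
im=np.mean([optics.grab_frame('side').astype(float) for _ in range(4)],0).astype(np.uint8);np.save('s2.npy',im)
s=monitor.observe();p=s['position'];M=R.from_euler('xyz',s['tool_rot']).as_matrix()
print(proj('side',[p-.007*M[:,2]-[0,0,.085],[.546,-.0515,.055],p]).round(2))
cv2.imwrite('pics/a5.png',cv2.resize(im[150:240,270:350],None,fx=6.6,fy=6.6,interpolation=2)[:,:,::-1])
need([.552,-.0552,.165],58)
E
```

```text
t 6.6 pos [ 0.5519 -0.0551  0.1698] F [-0.1  0.2 -0.1] w 0.0253 q [-0.13  0.51  0.17  1.87 -0.12  0.77  1.13]
delta units [ 0.161 -0.001  0.003] level rot units [-0.    -0.012 -0.034] tool-y az 58.59 rot x units 0.099
[[309.96 205.74]
 [309.7  215.84]
 [314.05 177.54]]
t 6.8 pos [ 0.5524 -0.0526  0.1702] F [ 0.3  0.5 -0.7] w 0.0254 q [-0.13  0.51  0.17  1.87 -0.12  0.77  1.13]
delta units [ 0.174 -0.08   0.034] level rot units [ 0.    -0.013 -0.047] tool-y az 58.61 rot x units 0.102
```

View pics/a5.png

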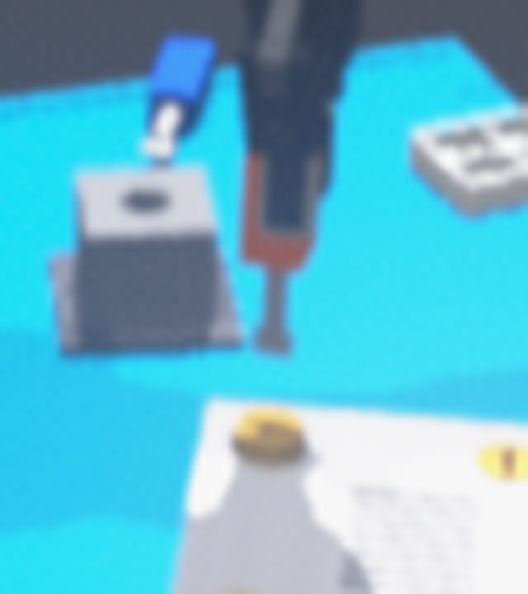

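The view shows the flared blade edge centred at crop (273,352), almost straight above the raised stud (top face about (269,428), slot about (275,430)). I'll measure the offset numerically on a settled frame.

```bash
cat >> h.py <<'E'
def meas():
    s0=monitor.observe(); im=optics.grab_frame('side'); s=monitor.observe()
    p=s['position'];M=R.from_euler('xyz',s['tool_rot']).as_matrix()
    big=cv2.resize(im,None,fx=4,fy=4,interpolation=2); hsv=cv2.cvtColor(big,cv2.COLOR_RGB2HSV)
    return im,p,M,np.linalg.norm(s['position']-s0['position'])
E
python3 - <<'E'
from h import *
im,p,M,mv=meas(); print('moved',mv); np.save('s3.npy',im)
need([.552,-.0552,.165],58)
print(proj('side',[p-.007*M[:,2]-[0,0,.085],[.546,-.0515,.055]]).round(2))
r=im[...,0].astype(int);b=im[...,2].astype(int)
print('B blade');print(b[192:207,304:318])
print('R');print(r[192:207,304:318])
print('B stud');print(b[208:224,302:320])
print('R stud');print(r[208:224,302:320])
E
```

```text
moved 7.740224098738119e-05
t 6.85 pos [ 0.5524 -0.0526  0.1703] F [-0.8  0.2 -0.3] w 0.0255 q [-0.13  0.51  0.17  1.87 -0.12  0.77  1.13]
delta units [ 0.175 -0.082  0.035] level rot units [ 0.    -0.012 -0.047] tool-y az 58.61 rot x units 0.102
[[309.96 205.72]
 [309.7  215.84]]
B blade
[[213 244 246 246 246 240 181 140 151 206 243 246 246 246]
 [200 238 246 246 246 236 174 142 151 210 244 246 246 246]
 [186 229 245 246 245 233 173 141 155 213 244 246 246 246]
 [176 223 245 246 245 234 172 141 158 218 245 246 246 246]
 [173 215 244 246 245 233 174 141 162 223 245 246 246 246]
 [171 202 239 245 245 226 167 139 167 225 245 246 246 246]
 [178 195 232 244 239 205 154 142 169 227 245 246 246 246]
 [185 196 228 242 221 174 145 142 165 217 241 246 246 246]
 [180 187 220 238 207 154 141 140 149 189 231 246 246 246]
 [163 167 200 230 202 154 143 141 146 177 233 245 246 246]
 [179 181 214 233 219 188 170 164 160 186 236 246 246 246]
 [233 233 240 244 241 236 228 221 213 214 240 246 246 246]
 [245 245 246 246 246 246 245 244 242 240 244 246 246 246]
 [246 246 246 246 246 246 246 246 246 246 2
[... 2679 characters left out ...]
215 214 235 242 243 244]
 [243 243 237 222 229 225 213 186 175 171 171 174 181 185 223 241 243 243]
 [243 241 226 185 181 178 176 177 180 182 180 174 166 165 203 237 242 244]
 [243 241 224 165 144 147 149 158 164 164 158 153 147 140 172 221 240 243]
 [245 244 239 193 145 144 143 148 145 144 142 136 133 139 162 200 233 243]
 [246 246 245 217 161 151 143 145 144 144 139 139 143 151 174 204 234 243]
 [247 247 246 221 182 173 168 162 158 158 158 161 166 176 194 222 241 244]
 [247 247 246 222 191 190 185 184 179 178 180 182 189 196 221 242 245 245]
 [247 247 241 211 191 189 189 191 191 190 192 193 195 212 239 246 247 246]
 [247 246 228 196 192 192 192 195 191 194 192 192 195 215 241 247 247 247]]
```

Blade and stud agree to about 1 mm along the slot. Across it (the camera's depth direction) the uncertainty is about ±3 mm, so I'll touch down gently and feel for the slot.

arm_command --delta_pos '[[0.3,-0.08,0],[0.3,0,0],[0.15,0,0],[0,0,0]]' --rotation '[[0,0,-0.04],[0,0,0],[0,0,0],[0,0,0]]'

```text
clock: 7.25
position: [0.5509, -0.0535, 0.1455]
tool_rot: [2.911, 1.569, 2.366]
force: [0.0, -0.1, -0.9]
grip_width: 0.0257
```

```bash
python3 - <<'E'
from h import *
need([.552,-.0552,.14],58)
E
```

```text
t 7.25 pos [ 0.5509 -0.0535  0.1455] F [ 0.  -0.1 -0.9] w 0.0257 q [-0.13  0.55  0.16  1.88 -0.13  0.72  1.13]
delta units [ 0.182 -0.03   0.06 ] level rot units [-0.    -0.016 -0.004] tool-y az 58.76 rot x units 0.126
```

arm_command --delta_pos '[[0.05,-0.03,0.02],[0.05,0,0],[0.05,0,0]]' --rotation '[[0,0,0],[0,0,0],[0,0,0]]'

```text
clock: 7.55
position: [0.5511, -0.0546, 0.1407]
tool_rot: [2.935, 1.569, 2.39]
force: [-0.5, -0.6, -0.5]
grip_width: 0.0253
```

arm_command --delta_pos '[[0.05,0,0],[0.05,0,0]]' --rotation '[[0,0,0],[0,0,0]]'

```text
clock: 7.75
position: [0.5512, -0.0547, 0.1376]
tool_rot: [2.697, 1.569, 2.151]
force: [0.0, 0.5, -0.7]
grip_width: 0.0255
```

arm_command --delta_pos '[[0.05,0,0],[0.05,0,0]]' --rotation '[[0,0,0],[0,0,0]]'

```text
clock: 7.95
position: [0.5515, -0.0545, 0.1346]
tool_rot: [2.207, 1.569, 1.662]
force: [0.5, 0.6, -1.0]
grip_width: 0.025
```

arm_command --delta_pos '[[0.05,0,0]]' --rotation '[[0,0,0]]'

```text
clock: 8.05
position: [0.5515, -0.0544, 0.133]
tool_rot: [2.166, 1.569, 1.621]
force: [-0.4, 0.2, -0.8]
grip_width: 0.0257
```

arm_command --delta_pos '[[0.05,0,0]]' --rotation '[[0,0,0]]'

```text
clock: 8.15
position: [0.5516, -0.0545, 0.1314]
tool_rot: [2.009, 1.569, 1.464]
force: [-0.3, 0.4, 4.5]
grip_width: 0.0256
```

arm_command --delta_pos '[[0.05,0,0]]' --rotation '[[0,0,0]]'

```text
clock: 8.25
position: [0.5517, -0.0545, 0.13]
tool_rot: [1.874, 1.569, 1.329]
force: [-0.7, 0.1, 4.7]
grip_width: 0.0257
```

Contact came at TCP z ≈ 0.132, which matches being inside the slot (blade offset of about 82 mm). I'll test it with a small sideways nudge.

arm_command --delta_pos '[[0.0,0.07,0]]' --rotation '[[0,0,0]]'

```text
clock: 8.35
position: [0.5526, -0.0531, 0.1298]
tool_rot: [2.171, 1.57, 1.625]
force: [-0.3, -0.8, 0.3]
grip_width: 0.0253
```

arm_command --delta_pos '[[0.0,0.07,0]]' --rotation '[[0,0,0]]'

```text
clock: 8.45
position: [0.5533, -0.0521, 0.1298]
tool_rot: [-2.566, 1.57, -3.113]
force: [-3.8, -10.2, 4.0]
grip_width: 0.0253
```

```bash
python3 - <<'E'
from h import *
need([.5517,-.0545,.13],58); print(monitor.observe()['moment'])
E
```

```text
t 8.45 pos [ 0.5533 -0.0521  0.1298] F [ -3.8 -10.2   4. ] w 0.0253 q [-0.12  0.57  0.16  1.89 -0.13  0.69  1.13]
delta units [-0.007 -0.096 -0.005] level rot units [-0.    -0.007  0.004] tool-y az 58.71 rot x units 0.119
[-2.82874434  1.14086628  0.10285039]
```

It moved freely for about 1.6 mm and then met the wall with 11 N, so the blade is in the slot. Centring, then pressing to the ledge.

arm_command --delta_pos '[[0.0,-0.05,0],[0.03,0,0],[0.03,0,0]]' --rotation '[[0,0,0],[0,0,0],[0,0,0]]'

```text
clock: 8.75
position: [0.5529, -0.0534, 0.1284]
tool_rot: [-1.638, 1.57, -2.184]
force: [-2.8, -2.0, 15.4]
grip_width: 0.0253
```

arm_command --delta_pos '[[0.03,0,0],[0.03,0,0]]' --rotation '[[0,0,0],[0,0,0]]'

```text
clock: 8.95
position: [0.5534, -0.0536, 0.1279]
tool_rot: [0.345, 1.57, -0.201]
force: [-4.2, -2.0, 17.6]
grip_width: 0.0252
```

Ledge reached. Now turning clockwise with a lighter press, compensating for the 7 mm grip offset.

arm_command --delta_pos '[[0.015,-0.03,-0.03],[0.015,-0.012,0],[0.015,-0.012,0],[0.015,-0.012,0]]' --rotation '[[0,0,0],[0.5,0,0],[0.5,0,0],[0.5,0,0]]'

```text
clock: 9.35
position: [0.5526, -0.0547, 0.1282]
tool_rot: [0.836, 1.567, 0.128]
force: [-5.6, -2.3, 14.0]
grip_width: 0.0253
```

```bash
python3 - <<'E'
from h import *
need([.5517,-.0545,.13],58); print(monitor.observe()['moment'])
E
```

```text
t 9.35 pos [ 0.5526 -0.0547  0.1282] F [-5.6 -2.3 14. ] w 0.0253 q [-0.15  0.58  0.2   1.9  -0.17  0.68  1.01]
delta units [-0.061 -0.015 -0.026] level rot units [-0.     0.025 -0.028] tool-y az 49.45 rot x units -1.425
[-0.65395165  1.5615368   0.12264206]
```

arm_command --delta_pos '[[0.008,-0.03,-0.01],[0.008,-0.015,-0.005],[0.008,-0.015,-0.005],[0.008,-0.015,-0.005]]' --rotation '[[0.5,0.02,-0.03],[0.5,0,0],[0.5,0,0],[0.5,0,0]]'

```text
clock: 9.75
position: [0.5511, -0.0558, 0.1284]
tool_rot: [0.764, 1.569, -0.162]
force: [-1.7, -0.9, 6.8]
grip_width: 0.0255
```

```bash
python3 - <<'E'
from h import *
need([.5517,-.0545,.13],58); print(monitor.observe()['moment'])
E
```

```text
t 9.75 pos [ 0.5511 -0.0558  0.1284] F [-1.7 -0.9  6.8] w 0.0255 q [-0.19  0.58  0.26  1.9  -0.22  0.68  0.85]
delta units [-0.054  0.041 -0.023] level rot units [ 0.     0.015 -0.014] tool-y az 36.95 rot x units -3.508
[-0.44577041  0.54550931  0.09510819]
```

arm_command --delta_pos '[[0.009,-0.015,-0.004],[0.009,-0.015,-0.004],[0.009,-0.015,-0.004],[0.009,-0.015,-0.004]]' --rotation '[[0.5,0.01,0],[0.5,0,0],[0.5,0,0],[0.5,0,0]]'

```text
clock: 10.15
position: [0.5499, -0.0566, 0.1283]
tool_rot: [1.296, 1.568, 0.151]
force: [-2.4, -0.7, 8.9]
grip_width: 0.0254
```

```bash
python3 - <<'E'
from h import *
need([.5517,-.0545,.13],58); print(monitor.observe()['moment'])
E
```

```text
t 10.15 pos [ 0.5499 -0.0566  0.1283] F [-2.4 -0.7  8.9] w 0.0254 q [-0.23  0.59  0.32  1.91 -0.28  0.69  0.68]
delta units [-0.056  0.085 -0.038] level rot units [-0.     0.008 -0.028] tool-y az 24.44 rot x units -5.594
[-0.39298128  0.65891313  0.08414896]
```

arm_command --delta_pos '[[0.009,-0.01,-0.004],[0.009,-0.01,-0.004],[0.009,-0.01,-0.004],[0.009,-0.01,-0.004],[0.009,-0.01,-0.004]]' --rotation '[[0.35,0,-0.02],[0.35,0,0],[0.35,0,0],[0.35,0,0],[0.35,0,0]]'

```text
clock: 10.65
position: [0.5487, -0.0569, 0.1282]
tool_rot: [1.077, 1.568, -0.258]
force: [-2.3, -0.7, 6.5]
grip_width: 0.0255
```

arm_command --delta_pos '[[0.009,-0.01,-0.004],[0.009,-0.01,-0.004],[0.009,-0.01,-0.004],[0.009,-0.01,-0.004],[0.009,-0.01,-0.004]]' --rotation '[[0.35,0,-0.01],[0.35,0,0],[0.35,0,0],[0.35,0,0],[0.35,0,0]]'

```text
clock: 11.15
position: [0.5473, -0.0568, 0.1271]
tool_rot: [1.006, 1.568, -0.525]
force: [-1.2, -2.5, 4.8]
grip_width: 0.0255
```

```bash
python3 - <<'E'
from h import *
need([.5517,-.0545,.13],58); print(monitor.observe()['moment'])
E
```

```text
t 11.15 pos [ 0.5473 -0.0568  0.1271] F [-1.2 -2.5  4.8] w 0.0255 q [-0.31  0.61  0.43  1.92 -0.38  0.69  0.38]
delta units [-0.097  0.149 -0.071] level rot units [-0.     0.014 -0.022] tool-y az 2.31 rot x units -9.282
[-0.6105817   0.31292276  0.05608705]
```

z is starting to fall, which suggests the catch. Pressing without turning.

arm_command --delta_pos '[[0.025,0,0],[0.025,0,0],[0.025,0,0]]' --rotation '[[0,0,0],[0,0,0],[0,0,0]]'

```text
clock: 11.45
position: [0.5473, -0.0568, 0.1247]
tool_rot: [0.924, 1.568, -0.607]
force: [-1.7, -1.2, 4.5]
grip_width: 0.0254
```

arm_command --delta_pos '[[0.025,0,0],[0.025,0,0]]' --rotation '[[0,0,0],[0,0,0]]'

```text
clock: 11.65
position: [0.5475, -0.0569, 0.1234]
tool_rot: [1.011, 1.568, -0.521]
force: [-5.2, -2.8, 20.3]
grip_width: 0.0258
```

The stud dropped 5 mm below the ledge level and then went solid, so it's home. I'll ease off and lift straight up.

arm_command --delta_pos '[[-0.05,0,0],[-0.15,0,0],[-0.3,0,0],[-0.5,0,0],[-0.6,0,0],[-0.4,0,0],[0,0,0]]' --rotation '[[0,0,0],[0,0,0],[0,0,0],[0,0,0],[0,0,0],[0,0,0],[0,0,0]]'

```text
clock: 12.35
position: [0.5471, -0.0555, 0.1867]
tool_rot: [1.508, 1.569, -0.022]
force: [0.3, 0.4, -1.1]
grip_width: 0.0256
```

```bash
python3 - <<'E'
from h import *
need([.5555,.137,.18],82)
b=proj('side',[[.5468,-.0504,.055],[.5559,.1366,.056],[.5553,.1379,.056]]);print(b)
im=np.load('s3.npy'); g=im.mean(2).astype(int); print(g[175:186,284:300])
crop('side',270,150,80,90,6.6,'pics/a6.png')
E
```

```text
t 12.35 pos [ 0.5471 -0.0555  0.1867] F [ 0.3  0.4 -1.1] w 0.0256 q [-0.35  0.52  0.48  1.88 -0.32  0.82  0.34]
delta units [ 0.225  0.541 -6.401] level rot units [-0.     0.001 -0.017] tool-y az 2.34 rot x units -13.276
[[309.84281327 215.56357642]
 [291.63117143 181.63561737]
 [291.31295271 181.46211252]]
[[191 193 195 197 199 198 198 195 189 180 175 182 197 204 205 204]
 [208 208 210 209 211 210 209 206 205 204 207 209 212 213 216 216]
 [213 213 213 212 213 212 210 206 207 210 210 216 212 215 215 216]
 [214 215 216 214 207 197 184 179 182 182 192 205 213 215 217 216]
 [216 215 215 209 190 161 137 135 136 137 155 184 209 216 215 215]
 [214 215 214 207 176 134 111 108 108 113 128 166 204 216 214 214]
 [216 216 215 210 187 158 134 126 125 134 150 182 207 213 215 216]
 [214 216 216 214 208 195 181 177 175 180 190 205 214 215 215 217]
 [215 215 217 216 215 211 209 209 206 207 205 211 212 214 210 211]
 [207 211 208 208 208 207 210 205 199 197 199 197 196 198 187 188]
 [180 179 175 175 176 176 174 171 163 160 157 162 159 156 146 146]]
```

View pics/a6.png

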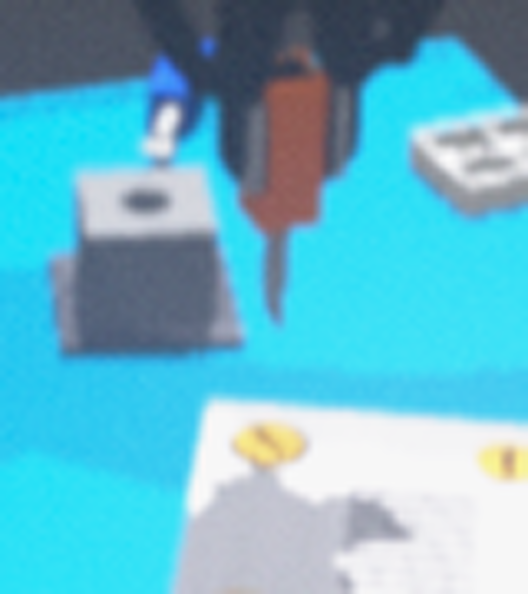

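The stud's head is now flush (crop (269,443), slot turned), and the key hangs edge-on at (275,320). For the stand hole, the corrected side view and the original grasp pose agree on about (0.5543, 0.1393). Going there with the yaw unchanged.

arm_command --delta_pos '[[0,0.07,-0.88],[0,0.07,-0.88],[0,0.07,-0.88],[0,0.07,-0.88],[0,0.07,-0.88],[0,0.07,-0.88],[0,0.07,-0.7],[0,0,0],[0,0,0],[0,0,0]]' --rotation '[[0,0,0],[0,0,0],[0,0,0],[0,0,0],[0,0,0],[0,0,0],[0,0,0],[0,0,0],[0,0,0],[0,0,0]]'

```text
clock: 13.4
position: [0.5514, 0.1306, 0.179]
tool_rot: [-1.259, 1.564, -2.79]
force: [-0.2, -0.4, -1.1]
grip_width: 0.0253
```

```bash
python3 - <<'E'
from h import *
print(atz('side',[[291.04,180.96]],.056))
need([.5546,.1323,.145],2)
E
```

```text
[[0.5554528  0.14111187 0.056     ]]
t 13.4 pos [0.5514 0.1306 0.179 ] F [-0.2 -0.4 -1.1] w 0.0253 q [-0.67  0.56  0.47  1.83 -0.33  0.83  0.01]
delta units [ 1.134  0.118 -0.054] level rot units [-0.     0.021  0.065] tool-y az 2.29 rot x units 0.049
```

arm_command --delta_pos '[[0.25,0.13,-0.06],[0.3,0,0],[0.3,0,0],[0.2,0,0],[0,0,0]]' --rotation '[[0,0.02,0.065],[0,0,0],[0,0,0],[0,0,0],[0,0,0]]'

```text
clock: 13.9
position: [0.5552, 0.1299, 0.1438]
tool_rot: [-0.572, 1.57, -2.106]
force: [0.4, 0.1, -0.3]
grip_width: 0.0254
```

```bash
python3 - <<'E'
from h import *
optics.grab_frame('side')
need([.5553,.1325,.145],2)
crop('side',260,140,66,66,8,'pics/a7.png')
E
```

```text
t 13.95 pos [0.5554 0.1299 0.1442] F [ 0.4 -0.1 -0.5] w 0.0254 q [-0.64  0.61  0.44  1.85 -0.37  0.76  0.04]
delta units [-0.026  0.001 -0.087] level rot units [0.    0.007 0.002] tool-y az 2.08 rot x units 0.014
```

View pics/a7.png

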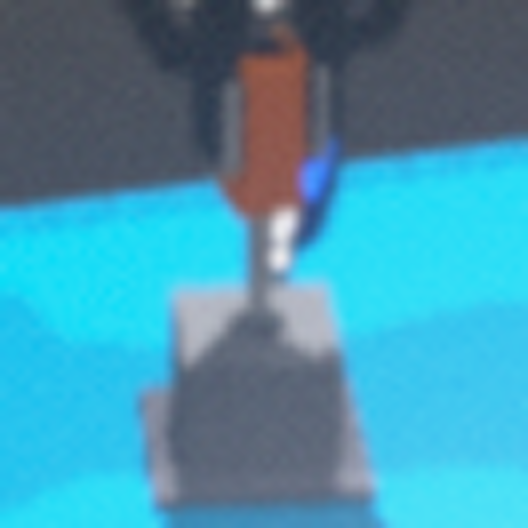

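The blade tip, about (258,308), stands over the hole, about (255,323). A slight shift, then a gentle descent with force checks.

arm_command --delta_pos '[[0,-0.015,-0.05],[0.1,0,0],[0.1,0,0],[0.1,0,0],[0.1,0,0]]' --rotation '[[0,0,0],[0,0,0],[0,0,0],[0,0,0],[0,0,0]]'

```text
clock: 14.5
position: [0.5557, 0.1321, 0.1331]
tool_rot: [1.718, 1.568, 0.184]
force: [0.4, 1.1, -0.4]
grip_width: 0.0257
```

arm_command --delta_pos '[[0.15,0,0],[0.15,0,0],[0.15,0,0]]' --rotation '[[0,0,0],[0,0,0],[0,0,0]]'

```text
clock: 14.8
position: [0.5557, 0.1321, 0.1184]
tool_rot: [1.719, 1.568, 0.185]
force: [0.1, 0.3, -0.8]
grip_width: 0.0249
```

The blade is about 20 mm into the hole with no force. Continuing.

arm_command --delta_pos '[[0.15,0,0],[0.15,0,0],[0.15,0,0],[0.1,0,0]]' --rotation '[[0,0,0],[0,0,0],[0,0,0],[0,0,0]]'

```text
clock: 15.2
position: [0.5556, 0.132, 0.0999]
tool_rot: [1.614, 1.569, 0.08]
force: [-0.2, 0.0, -1.1]
grip_width: 0.0252
```

arm_command --delta_pos '[[0.06,0,0],[0.06,0,0]]' --rotation '[[0,0,0],[0,0,0]]'

```text
clock: 15.4
position: [0.5555, 0.132, 0.0958]
tool_rot: [1.577, 1.569, 0.043]
force: [0.4, -0.3, -0.8]
grip_width: 0.0257
```

arm_command --delta_pos '[[0.06,0,0]]' --rotation '[[0,0,0]]'

```text
clock: 15.5
position: [0.5556, 0.132, 0.0939]
tool_rot: [1.589, 1.569, 0.055]
force: [0.4, 0.3, -0.9]
grip_width: 0.0252
```

arm_command --delta_pos '[[0.04,0,0],[0.04,0,0]]' --rotation '[[0,0,0],[0,0,0]]'

```text
clock: 15.7
position: [0.5558, 0.132, 0.0917]
tool_rot: [1.727, 1.569, 0.193]
force: [-9.1, -0.9, 32.2]
grip_width: 0.0256
```

arm_command --delta_pos '[[0.03,0,0]]' --rotation '[[0,0,0]]'

```text
clock: 15.8
position: [0.5558, 0.132, 0.0917]
tool_rot: [1.996, 1.568, 0.462]
force: [-9.4, -1.3, 30.3]
grip_width: 0.0253
```

The handle is seated on the stand. Relieving, opening, then backing up.

arm_command --delta_pos '[[-0.02,0,0],[0,0,0]]' --rotation '[[0,0,0],[0,0,0]]'

```text
clock: 16.0
position: [0.556, 0.132, 0.0929]
tool_rot: [2.033, 1.568, 0.499]
force: [-0.0, -0.5, -0.7]
grip_width: 0.0251
```

arm_command --delta_pos '[[0,0,0],[0,0,0],[0,0,0],[0,0,0],[0,0,0]]' --rotation '[[0,0,0],[0,0,0],[0,0,0],[0,0,0],[0,0,0]]' --gripper -0.2

```text
clock: 16.5
position: [0.5561, 0.1321, 0.0927]
tool_rot: [1.993, 1.568, 0.459]
force: [0.4, -0.6, -0.0]
grip_width: 0.0515
```

arm_command --delta_pos '[[-0.1,0,0],[-0.3,0,0],[-0.5,0,0],[-0.7,0,0],[-0.7,0,0],[-0.7,0,0],[0,0,0]]' --rotation '[[0,0,0],[0,0,0],[0,0,0],[0,0,0],[0,0,0],[0,0,0],[0,0,0]]'

```text
clock: 17.2
position: [0.5558, 0.1314, 0.1892]
tool_rot: [1.917, 1.567, 0.382]
force: [1.2, -0.6, -0.1]
grip_width: 0.0514
```

arm_command --delta_pos '[[-0.6,0,0],[-0.3,-0.5,-0.8],[-0.3,-0.5,-0.9],[0,-0.5,-0.9],[0,-0.5,-0.9],[0,-0.5,-0.9],[0,-0.5,-0.9],[0,-0.5,-0.9],[0,-0.5,-0.9],[0,0,0]]' --rotation '[[0,0,0],[0,0,0],[0,0,0],[0,0,0],[0,0,0],[0,0,0],[0,0,0],[0,0,0],[0,0,0],[0,0,0]]'

```text
clock: 18.2
position: [0.4229, 0.3467, 0.2292]
tool_rot: [2.095, 1.565, 0.557]
force: [0.0, -0.0, -0.6]
grip_width: 0.0512
```

```bash
python3 - <<'E'
from h import *
need([.4,.4,.25])
im=optics.grab_frame('top'); old=np.load('top.npy')
hsv=cv2.cvtColor(im,cv2.COLOR_RGB2HSV)
def orange(h): 
    m=((h[...,0]>5)&(h[...,0]<18)&(h[...,1]>150)&(h[...,2]>190)).astype(np.uint8); m[:, :200]=0;m[:,245:]=0;m[:155]=0;m[205:]=0
    ys,xs=np.nonzero(m); return len(xs),xs.mean() if len(xs) else None,ys.mean() if len(xs) else None
for i in (old,im): print('orange top face',orange(cv2.cvtColor(i,cv2.COLOR_RGB2HSV)))
d=np.abs(im.astype(int)-old).max(2)>60
for n,(x0,x1,y0,y1) in dict(blue=(165,200,148,182),tray=(183,216,83,122),phone=(336,372,75,132),batt=(224,256,232,276),cup=(298,326,245,273),case=(278,370,132,218),stud=(287,304,172,190),stand=(203,245,160,202)).items(): print(n,d[y0:y1,x0:x1].sum())
print(hsv[174:189,288:303,2])
s=optics.grab_frame('side').astype(int)
print('B handle side');print(s[155:190:2,284:300,2]);
E
```

```text
t 18.2 pos [0.4229 0.3467 0.2292] F [ 0.  -0.  -0.6] w 0.0512 q [-1.16  0.46  0.5   1.85 -0.27  0.9  -0.5 ]
delta units [-0.691 -0.703 -1.802] level rot units [ 0.    -0.028 -0.049] tool-y az 1.85 rot x units None
orange top face (12, np.float64(215.91666666666666), np.float64(175.5))
orange top face (10, np.float64(216.6), np.float64(174.7))
blue 184
tray 0
phone 0
batt 132
cup 0
case 31
stud 31
stand 58
[[255 255 254 255 255 235 213 214 223 237 248 254 254 250 250]
 [255 255 253 232 193 154 145 169 176 180 189 232 254 255 251]
 [255 255 236 162 186 239 243 246 244 243 213 167 225 254 255]
 [255 242 172 208 252 255 255 255 255 255 255 209 158 237 255]
 [255 224 194 255 255 255 255 255 255 255 255 255 202 209 255]
 [249 188 221 255 255 255 255 255 242 229 211 237 238 169 239]
 [236 148 228 255 227 219 202 182 145 121  78 208 242 152 227]
 [234 130 232 238 107  97  80 124 152 204 241 253 249 177 222]
 [238 133 224 250 194 224 247 249 249 255 255 255 245 183 229]
 [246 183 190 255 255 255 255 255 255 255 255 255 209 190 254]
 [255 223 150 242 255 255 255 255 255 255 255 231 168 215 255
[... 775 characters left out ...]
  90  92  90  94 112 146 188]
 [245 245 241 167  99  91  93  90  93  92  97  93 104 157 226 242]
 [245 245 241 167  95  93  97  89  96  94  93  97 109 184 242 246]
 [242 242 234 159  98  91  95  93  94  94  94  98 110 165 230 238]
 [219 219 206 140  98  96  95  95  94  94  96  97 105 140 186 209]
 [218 214 185 133 105  97  98  99  97  98 101  96 111 149 184 198]
 [217 206 166 145 128 116 109 107 107 111 114 123 147 188 204 210]
 [217 213 190 163 149 146 145 144 144 144 145 154 176 208 214 214]
 [190 187 182 169 146 137 138 137 136 134 139 155 159 165 158 159]
 [122 125 126 125 125 124 124 123 123 123 124 126 126 125 124 125]
 [122 123 123 123 126 123 124 126 126 124 124 124 125 125 123 126]]
```

arm_command --delta_pos '[[0,-0.5,-0.9],[0,-0.5,-0.9],[0,-0.5,-0.9],[0,-0.5,-0.9],[0,-0.5,-0.9],[0,-0.5,-0.9],[0,0,0],[0,0,0]]' --rotation '[[0,0,0],[0,0,0],[0,0,0],[0,0,0],[0,0,0],[0,0,0],[0,0,0],[0,0,0]]'

```text
clock: 19.1
position: [0.3361, 0.5002, 0.2302]
tool_rot: [1.574, 1.562, 0.017]
force: [0.7, -0.5, -0.5]
grip_width: 0.0513
```

```bash
python3 - <<'E'
from h import *
im=optics.grab_frame('top'); old=np.load('top.npy')
e=lambda i:cv2.Canny(cv2.GaussianBlur(i,(3,3),0),60,150)>0
for n,(x0,x1,y0,y1) in dict(blue=(165,200,148,182),batt=(224,256,232,276),cup=(298,326,245,273)).items():
    a,b=old[y0:y1,x0:x1],im[y0:y1,x0:x1]
    print(n,(np.abs(a.astype(int)-b).max(2)>60).sum(), 'shift,resp',cv2.phaseCorrelate(a.max(2).astype(np.float32),b.max(2).astype(np.float32)))
E
```

```text
blue 178 shift,resp ((-0.4877568742058749, -0.4349269394149111), 0.48401529295944873)
batt 0 shift,resp ((0.017204884581261126, 0.5151940460962834), 0.9891899421397182)
cup 0 shift,resp ((-0.0014400244970786957, -0.0023208161437899832), 1.0011154143677818)
```

```bash
python3 - <<'E'
from h import *
im=optics.grab_frame('top'); old=np.load('top.npy'); s=optics.grab_frame('side'); so=np.load('s3.npy')
s0=cv2.imread('pics/side0.png')[:,:,::-1]
def q(i,box):
    h=cv2.cvtColor(np.ascontiguousarray(i),cv2.COLOR_RGB2HSV);x0,x1,y0,y1=box;h=h[y0:y1,x0:x1]
    m=(h[...,0]>103)&(h[...,0]<125)&(h[...,1]>150)&(h[...,2]>60);ys,xs=np.nonzero(m);return m.sum(),xs.mean()+x0,ys.mean()+y0,xs.min()+x0,xs.max()+x0,ys.min()+y0,ys.max()+y0
b=(160,205,145,185)
print('top old',q(old,b));print('top new',q(im,b))
b=(280,312,140,176)
for n,i in(('s0',s0),('s3',so),('now',s)):print(n,q(i,b))
print(old[150:182:3,166:200:3].max(2));print(im[150:182:3,166:200:3].max(2))
E
```

```text
top old (np.int64(58), np.float64(166.0), np.float64(156.63793103448276), np.int64(160), np.int64(175), np.int64(150), np.int64(164))
top new (np.int64(25), np.float64(162.76), np.float64(156.2), np.int64(160), np.int64(166), np.int64(150), np.int64(161))
s0 (np.int64(75), np.float64(292.72), np.float64(153.09333333333333), np.int64(289), np.int64(297), np.int64(148), np.int64(158))
s3 (np.int64(89), np.float64(297.3707865168539), np.float64(160.8314606741573), np.int64(292), np.int64(302), np.int64(156), np.int64(169))
now (np.int64(54), np.float64(298.9259259259259), np.float64(159.77777777777777), np.int64(295), np.int64(302), np.int64(156), np.int64(168))
[[230 229 235 234 237 237 238 238 238 238 238 238]
 [153 162 216 231 231 234 238 238 238 238 238 238]
 [121 161 174 188 228 235 237 238 239 239 239 239]
 [187 179 147 166 194 223 234 239 238 239 239 239]
 [165 144 173 160 158 192 240 240 239 239 239 239]
 [240 197 164 154 159 121 172 204 242 239 239 240]
 [239 241 236 205 188 160 162 210 218 221 239 239]
 [240 239 240 241 233 194 197 207 225 223 241 240]
 [240 240 240 240 240 242 230 217 224 243 241 241]
 [240 240 241 240 240 240 241 241 236 241 241 241]
 [240 240 240 240 240 240 240 240 241 241 241 241]]
[[241 239 239 239 240 239 240 240 240 240 240 240]
 [191 242 240 240 240 240 240 240 240 240 240 240]
 [114 149 241 241 240 240 240 240 241 241 241 241]
 [235 224 199 242 241 241 241 241 241 241 241 241]
 [212 183 243 235 255 242 241 241 241 241 241 241]
 [242 242 248 255 189 133 242 242 241 241 241 242]
 [241 241 241 242 205 245 242 241 242 241 241 242]
 [242 242 242 242 242 242 242 242 242 242 243 243]
 [242 242 242 242 242 242 242 242 242 243 242 243]
 [242 243 242 243 243 243 243 243 243 244 244 243]
 [242 242 243 242 243 243 243 243 243 243 243 243]]
```

The blue key's bounding box matches the one at t = 6.85 s, with its left part now hidden behind the orange key. The smeared average taken before my first move shows it tipped over by itself at the start. Handing in.

```bash
python3 -c "
from workcell import bot,monitor
print(monitor.observe()['clock']); print(bot.job_done())"
```

```text
19.25
the job is handed in; nothing more can be done
None
```

The standing stud is locked home and the orange key is back upright in its stand. I handed the job in at 19.25 s with the gripper open and clear.

**Stud:** I felt the blade into the slot, pressed to the ledge and turned the stud clockwise by very roughly 0.9–1.1 rad (blade-angle estimate). It then dropped 5 mm below ledge level and went solid. The highest press I read on it was about 20 N, but I only read forces at the end of each move. The side picture afterwards showed the head flush.

**Key:** It slid into the stand hole without force and seated on the stand top, where I pressed to about 32 N (stand only, not the stud). The last top image has the orange handle top within 1 pixel of where it started.

**Checks that disagreed or were weaker than I'd like:**
- **Blue key:** its area of the image changed. The images from before my first move already show it tipping, so I believe it fell over by itself. I later found it at the same spot as at 6.85 s, and I never touched it knowingly.
- **Battery:** the first comparison showed a change there, but it was gone once the arm moved away, so I put it down to the arm's shadow. A half-pixel shift remained in the last check.
- **Tray, phone and suction cup:** these showed no change.
- **Last look:** I had used all 12 picture views, so the final checks were numbers only.

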